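# Find the hidden catch of the bamboo tilt-out bin and press it open

### The arm

A 6-joint arm with a two-finger parallel gripper is mounted at the origin on the work surface. World frame = base frame: x ahead of the robot, y to its left, z up, the work surface at z = 0. Lengths are in mm, angles in rad, forces in N, time in s.
With the tool pointing down it reaches from about 275 to 1000 mm from the base axis. Payload 8.4 kg.
Tool frame: the origin (TCP) lies at the very end of the fingers, on their centre line; the grasp point (between the pads) lies 19 mm behind it; z points along the fingers, y is the direction in which the jaws open and shut (so a half turn about z gives the same grasp; the last joint's range is limited). The gripper opens to 85 mm and grips with 20 to 120 N. Pads are 22 mm wide; open, the fingers measure 114 mm over their backs; the gripper's body (76 mm by 85 mm) begins 54 mm behind the grasp point. The pads swing forward as they close: fully open they stand 13 mm farther back than shut.
Start: joints at [-1.24, 0.353, 1.633, -0, 1.155, -0.002], TCP at [204.18, -590.71, 231.281] pointing down, gripper open.
Joint ranges: [-2.63, 2.63], [-0.92, 2.1], [0.06, 2.66], [-1.3, 4.44], [0, 2.69], [-3.02, 3.02]. Speed limits (rad/s): [2.22, 2.22, 2.79, 3.14, 3.14, 3.14].

### API

Orientations are given as [roll, pitch, yaw] about the fixed x, y, z axes, in that order (R = Rz(yaw) Ry(pitch) Rx(roll)).
In Python, from rig import r gives the robot as it stands.
- The arm moves only by the tool jog_arm, never from a script. Its argument "increments" is text: rows parted by semicolons, each of 7 numbers parted by spaces: the shift along the tool's x, y, z in cm, then the turn, a rotation vector about the tool's x, y, z in rad, then the opening, from -1 (shut) to 1 (fully open). A call has exactly 8 rows; each row shifts and turns the commanded pose from where the row before left it, along the tool's axes as they then stand; what a row does not reach is not made up. A row lasts 1/10 s, in which the tool goes at most 50 mm and 8.59 degrees, less where a joint would pass 70% of its speed; a pose out of reach is approached as far as the arm can. A call with a gripper value outside its range is refused whole. The fingers move at their own pace and stop on an object; "squeeze" is the grip in N (left out, the last holds). Time passes only in rows, so rows that do not move let the fingers close, or fill a call up. It gives the time, the measured TCP pose, the force and the opening at its end, in the units of the state.
- r.sense(): the state, without advancing time (a new reading comes with each control period).
- r.grab_frame(name): name is "scene" or "side" or "wrist"; returns the picture (480x640x3 uint8, red, green, blue); there is no depth.
- r.camera_info(name): a dict with "K" (3x3 intrinsics, pixels), "rvec" (rotation vector, rad) and "tvec" (3), from world to camera coordinates, as OpenCV has them. Camera axes: x right, y down, z forward; pixel columns grow to the right and rows downward; lengths in mm; the calibration is good to about 2 mm. A picture is of the moment at which its call begins: read the wrist's pose just before it. camera_info takes no time and is no camera call; for the wrist camera it gives the pose at the moment of the call.
- r.sign_off(): hands the job in, once; it reports no verdict.
The state is a dict: "clock": time; "qpos": joint angles; "qvel": joint speeds; "joint_efforts": joint torques, N m; "eef_pos": TCP position; "tcp_rot": TCP orientation; "contact_force": force on the tool from outside, world axes, zero at the start; "wrist_torque": the same for the moment, N m; "opening": opening from 0.0 (shut) to 1.0 (fully open).
Only numpy, scipy, OpenCV 4.12 (cv2) and the standard library are available. Lean on these libraries where they do the work, as an engineer would, in place of code of your own. Each camera call takes 0.05 s, during which the arm holds its last target.

### The job

The bamboo tilt-out bin has no handle: one of the five square inlays along its top board is the push plate of a concealed catch, and it looks just like the four solid ones. Feel along the inlays with a fingertip until one gives, press it right in so that the bin swings out by itself to its stop, then take the hand away. Touch only; do not pick up or shift the menorah, dreidels and other things standing around.

Things in the scene. Friction and masses are not known exactly. Their poses are not given: they have to be found in the camera images.
- housing: fixed bamboo housing of the tilt-out bin, 280 deep (x) x 440 wide (y) x 240 high, its flat top board level. Origin: centre of its underside, on the shelf; x from its front (robot side) to its back, y along its width, z up. Five square inlays in a row along the front half of the top board, centres at x -60, y -148, -74, 0, 74, 148; small loose things up to 32 high stand at x +20 to +130 (mm)
- inlay_1 (a point): centre of the upper face of the inlay at place 1 of 5 (1 at the housing's -y end, 5 at +y): a 56 x 56 mm bamboo square in a 60 x 60 mm opening, 238 mm above the shelf, sunk 2 mm below the board's face. All five look alike; four are solid and do not move, one is the catch's push plate, at any place. Axes as the housing's
- inlay_2 (a point): centre of the upper face of the inlay at place 2 of 5 (1 at the housing's -y end, 5 at +y): a 56 x 56 mm bamboo square in a 60 x 60 mm opening, 238 mm above the shelf, sunk 2 mm below the board's face. All five look alike; four are solid and do not move, one is the catch's push plate, at any place. Axes as the housing's
- inlay_3 (a point): centre of the upper face of the inlay at place 3 of 5 (1 at the housing's -y end, 5 at +y): a 56 x 56 mm bamboo square in a 60 x 60 mm opening, 238 mm above the shelf, sunk 2 mm below the board's face. All five look alike; four are solid and do not move, one is the catch's push plate, at any place. Axes as the housing's
- inlay_4 (a point): centre of the upper face of the inlay at place 4 of 5 (1 at the housing's -y end, 5 at +y): a 56 x 56 mm bamboo square in a 60 x 60 mm opening, 238 mm above the shelf, sunk 2 mm below the board's face. All five look alike; four are solid and do not move, one is the catch's push plate, at any place. Axes as the housing's
- inlay_5 (a point): centre of the upper face of the inlay at place 5 of 5 (1 at the housing's -y end, 5 at +y): a 56 x 56 mm bamboo square in a 60 x 60 mm opening, 238 mm above the shelf, sunk 2 mm below the board's face. All five look alike; four are solid and do not move, one is the catch's push plate, at any place. Axes as the housing's
- catch (a joint): how far the catch's inlay, wherever it is, is pressed straight down, in m: 0 at rest, 0.007 at its stop. It gives from 1.5 N, needs about 3 N to its stop, and springs up again when let go. It frees the bin at about 0.004
- bin (a joint): tilt of the bin behind the sloping slatted front (420 x 205 mm), in rad: 0 shut (up to 0.01 resting on the catch), 0.6 out at its stop. Hinged along its lower front edge, its top swings towards the robot, to 250 mm in front of the housing's origin. Freed, a damped spring tilts it out in about 1 s and it stays out
- bin_edge (a point): middle of the upper edge of the bin's front, 219 mm above the shelf when shut; moves with the bin
- menorah: polished chrome nine-branched menorah, 270 wide along its y, 235 high, round foot 110 across; loose, standing on a teal mat beside the bin; origin centre of the foot's underside, z up. To be left alone (mm)
- dreidel_a: clear blue acrylic dreidel lying on its side on the housing's top board, 32 x 30 x 30 body, 72 long with stem and tip; loose; origin centre of the body's lower face. To be left alone (mm)
- dreidel_b: a second such dreidel on the housing's top board; loose; origin as the first. To be left alone (mm)
- dreidel_c: a third such dreidel, lying on the glass shelf; loose; origin as the first. To be left alone (mm)
- canister: small round steel canister with lid, 75 across, 108 high, standing on the shelf; loose; origin centre of its underside. To be left alone (mm)
- candle_box: flat cardboard box 115 x 65 x 34 on the shelf; loose; origin centre of its underside. To be left alone (mm)
- tealight: steel tealight cup 54 across, 28 high, on the housing's top board; loose; origin centre of its underside. To be left alone (mm)

How it is judged (in metres and radians):
On the way, in this order (a step that is already met when the one before it is completed fails the run):
1. the concealed catch has been pressed in while the bin was still shut (value of joint catch above 0.003 m and value of joint bin below 0.3 rad), for 0.02 s.
2. the bin has swung out (value of joint bin above 0.5 rad), for 0.1 s.
At the end, for the whole second after the job is handed in: the bin is tilted out against its stop (beyond 0.55 rad) and at rest, the catch's inlay has risen again to within 1.5 mm of rest, and every loose thing is within 20 mm of where it stood (value of joint bin above 0.55 rad and value of joint catch below 0.0015 m and velocity of joint bin below 0.05 rad/s and not (distance of menorah from where it was at the start of the episode above 0.02 m) and not (distance of dreidel_a from where it was at the start of the episode above 0.02 m) and not (distance of dreidel_b from where it was at the start of the episode above 0.02 m) and not (distance of dreidel_c from where it was at the start of the episode above 0.02 m) and not (distance of canister from where it was at the start of the episode above 0.02 m) and not (distance of candle_box from where it was at the start of the episode above 0.02 m) and not (distance of tealight from where it was at the start of the episode above 0.02 m)); the robot touches nothing.
It fails at once if a thing standing around was lifted, carried or shifted by more than 20 mm (distance of any of menorah, dreidel_a, dreidel_b, dreidel_c, canister, candle_box, tealight from where it was at the start of the episode above 0.02 m).
It also fails if it takes over 48 s, if anything falls off the work surface, if the arm or the gripper's body presses on something with over 40 N, if the wrist force passes 120 N, or if a joint passes its speed limit or range.

## Working session

There is one attempt and no reset: what is moved stays moved. The work goes in short steps, Python scripts to look and compute and a tool call to move; the robot and the scene stay as the last step left them, time stands still between calls to the robot, and variables do not carry over. Pictures are saved under pics/ and viewed, and the job is handed in when it is done.

Besides the shell and the picture viewer there is one more tool, called as name(argument=value, ...), one argument or row to a line, values as JSON. jog_arm: Moves the arm, as the interface text tells. Its arguments: {"type":"object","properties":{"increments":{"type":"string"},"squeeze":{"type":"number"}},"required":["increments"]}

```bash
mkdir -p pics
python3 - <<'E'
from rig import r
import cv2
for n in ("scene","side"):
    cv2.imwrite(f"pics/{n}0.png",r.grab_frame(n)[:,:,::-1]); print(r.camera_info(n))
print(r.sense())
E
```

```text
{'K': array([[492.33005575,   0.        , 311.52521809],
       [  0.        , 492.33005575, 241.91801123],
       [  0.        ,   0.        ,   1.        ]]), 'rvec': array([ 2.25898245,  1.39486885, -0.40553725]), 'tvec': array([-263.77105701, -337.42383171, 1913.74631462])}
{'K': array([[468.89703272,   0.        , 320.86175778],
       [  0.        , 468.89703272, 237.22285178],
       [  0.        ,   0.        ,   1.        ]]), 'rvec': array([ 2.16094502, -0.29354175,  0.17536924]), 'tvec': array([-501.51019332,  234.57594875, 1490.56328224])}
{'clock': 0.1, 'qpos': array([-1.24039835e+00,  3.53574310e-01,  1.63409147e+00,  1.80406843e-05,
        1.15522711e+00, -2.41648260e-03]), 'qvel': array([-0.00067436, -0.00132537, -0.00435994,  0.00174338,  0.00097407,
       -0.00035463]), 'joint_efforts': array([-2.52651298e-04, -6.06356335e+01, -3.42817748e+01, -8.55140888e-05,
        3.77841963e-03,  2.43363968e-05]), 'eef_pos': array([ 204.0381004 , -590.27492029,  230.62605911]), 'tcp_rot': array([-3.14029245e+00, -1.96376593e-05,  3.32807153e-01]), 'contact_force': array([0.4354686 , 0.16610099, 0.31652587]), 'wrist_torque': array([ 0.00621617, -0.03612451, -0.01596195]), 'opening': 1.0010284735289656}
```

View pics/scene0.png

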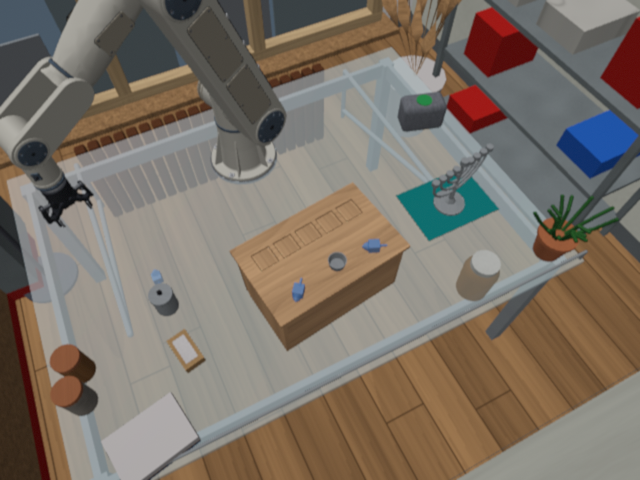

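View pics/side0.png

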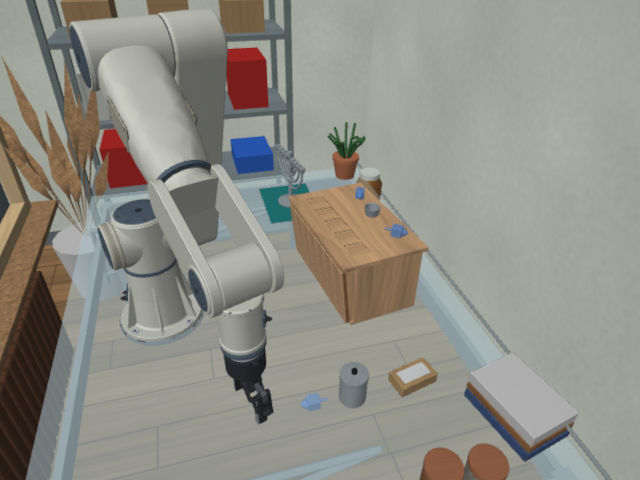

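Run:
```python
import cv2
a=cv2.imread("pics/scene0.png")[170:350,220:420]; cv2.imwrite("pics/sc.png",cv2.resize(a,None,fx=4,fy=4,interpolation=cv2.INTER_CUBIC)[:600])
a=cv2.imread("pics/side0.png")[170:330,270:430]; cv2.imwrite("pics/sd.png",cv2.resize(a,None,fx=3.75,fy=3.75,interpolation=cv2.INTER_CUBIC))
```

```text
(no output)
```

View pics/sc.png

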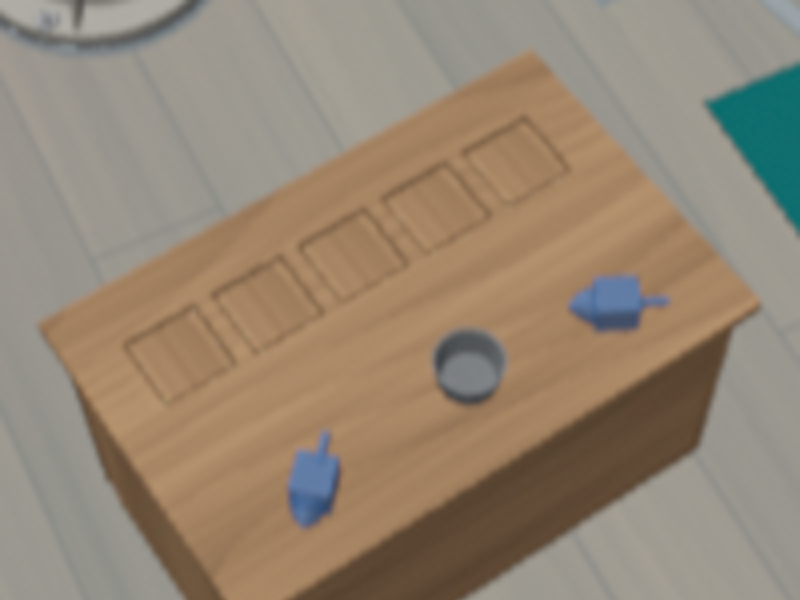

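View pics/sd.png

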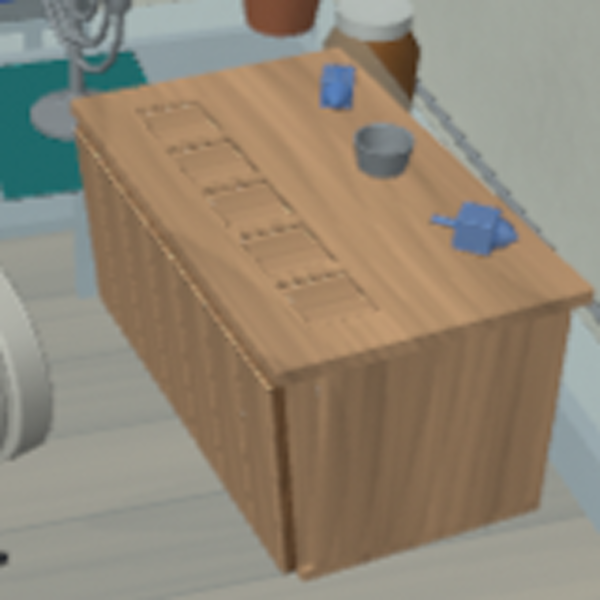

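```bash
cat > fit.py <<'E'
from rig import r
import cv2,numpy as np
from scipy.optimize import least_squares
I=np.array([[-60,y,238.] for y in (-148,-74,0,74,148)])
# corners of the board: front -y, front+y, back+y
C=np.array([[-140,-220,240.],[-140,220,240],[140,220,240]])
sc=np.array([[180,354],[268.5,304],[354.5,256],[437,208],[516,162],[40,325],[533,52],[760,302]])/4+[220,170]
sdP=np.array([[-140,220,240.],[-140,-220,240],[140,-220,240],[140,220,240]])
sd=np.array([[73,103],[275,383],[593,295],[335,50]])/3.75+[270,170]
def T(p,P):
    c,s=np.cos(p[2]),np.sin(p[2]); 
    return P@np.array([[c,-s,0],[s,c,0],[0,0,1]]).T+[p[0],p[1],0]
def pj(n,P):
    ci=r.camera_info(n); return cv2.projectPoints(P,ci["rvec"],ci["tvec"],ci["K"],None)[0].reshape(-1,2)
SC=np.vstack([I,C])
for mode in ("scene","side","both"):
    def f(p):
        a=(pj("scene",T(p,SC))-sc).ravel(); b=(pj("side",T(p,sdP))-sd).ravel()
        return {"scene":a,"side":b,"both":np.r_[a,b]}[mode]
    s=least_squares(f,[550,0,0]); print(mode,s.x,np.round(s.fun,1))
p=s.x; print(T(p,I).round(1))
E
python3 fit.py
```

```text
scene [6.34735689e+02 9.92584846e+00 1.30394593e-01] [ 0.1  0.4 -0.   0.3 -0.2  0.  -0.   0.1  0.4  0.1 -0.8 -0.5 -0.4 -0.9
  0.9  0.3]
side [ 6.23603605e+02 -1.98833679e+00  1.29941703e-01] [-1.5 -0.1 -0.2 -0.5  0.8  0.3  0.9 -0.2]
both [6.32018323e+02 8.81708696e+00 1.26351557e-01] [-0.6 -0.4 -0.7 -0.4 -0.8 -0.6 -0.7 -0.4 -0.2 -0.4 -1.5 -1.4 -0.8 -1.3
  0.1  0.   0.3 -2.   1.1 -3.4  1.6 -2.1  2.3 -1.8]
[[ 591.1 -145.6  238. ]
 [ 581.8  -72.2  238. ]
 [ 572.5    1.3  238. ]
 [ 563.2   74.7  238. ]
 [ 553.8  148.1  238. ]]
```

jog_arm(
  increments="0 0 -3 0 0 0.1 -1; 0 0 -4 0 0 0.1 -1; 0 0 -3 0 0 0 -1; 3 -2.8 0 0 0 0 -1; 3 -2.8 0 0 0 0 -1; 3 -2.8 0 0 0 0 -1; 3 -2.8 0 0 0 0 -1; 3 -2.8 0 0 0 0 -1",
  squeeze=40,
)

```text
clock: 0.9
eef_pos: [335.0, -430.6, 331.0]
tcp_rot: [-3.141, 0.0, 0.132]
contact_force: [1.0, 0.0, -0.6]
opening: 0.004
```

jog_arm(
  increments="3 -2.8 0 0 0 0 -1; 3 -2.8 0 0 0 0 -1; 3 -2.8 0 0 0 0 -1; 3 -2.8 0 0 0 0 -1; 3 -2.8 0 0 0 0 -1; 3 -2.8 0 0 0 0 -1; 0 0 0 0 0 0 -1; 0 0 0 0 0 0 -1",
)

```text
clock: 1.7
eef_pos: [490.7, -240.9, 330.9]
tcp_rot: [-3.141, 0.001, 0.135]
contact_force: [-0.8, -0.5, -0.7]
opening: -0.001
```

Run:
```python
from rig import r
import cv2
s=r.sense(); print(s['clock'],s['eef_pos'],s['tcp_rot'],s['contact_force'],s['opening']); ci=r.camera_info("wrist"); print(ci)
import pickle; pickle.dump((s,ci),open("w1.pkl","wb"))
cv2.imwrite("pics/w1.png",r.grab_frame("wrist")[:,:,::-1])
```

```text
1.7 [ 490.69270925 -240.91524198  330.85202237] [-3.14133089e+00  9.52066709e-04  1.35096669e-01] [-0.84161377 -0.45570626 -0.68939433] -0.0008442021617052194
{'K': array([[354.9526906 ,   0.        , 318.0709063 ],
       [  0.        , 354.9526906 , 243.01824853],
       [  0.        ,   0.        ,   1.        ]]), 'rvec': array([-2.19351057,  1.91614011,  0.27606392]), 'tvec': array([-305.42565568,  369.85417974,  603.0881436 ])}
```

View pics/w1.png

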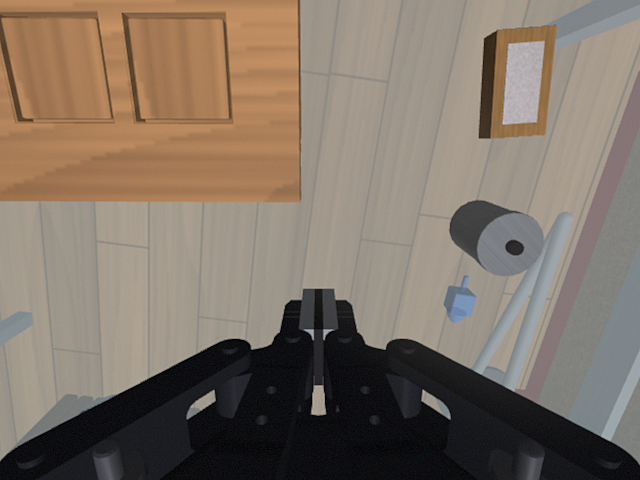

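```bash
cat > bp.py <<'E'
import cv2,numpy as np
def bp(ci,uv,z):
    R=cv2.Rodrigues(np.array(ci["rvec"]))[0];t=np.array(ci["tvec"]);c=-R.T@t
    n=cv2.undistortPoints(np.array(uv,float).reshape(-1,1,2),ci["K"],None).reshape(-1,2)
    d=np.c_[n,np.ones(len(n))]@R
    return c+d*((z-c[2])/d[:,2])[:,None]
E
python3 - <<'E'
import pickle,numpy as np
from bp import bp
s,ci=pickle.load(open("w1.pkl","rb"))
P=bp(ci,[(124,13),(226,12),(232,122),(131,123),(-1,13),(98,12),(114,122),(13,121),(300,201),(0,201)],240)
print(P.round(1)); print(P[:4].mean(0),P[4:8].mean(0))
d=P[4:8].mean(0)-P[:4].mean(0); print(np.linalg.norm(d),np.arctan2(-d[0],d[1]))
E
```

```text
[[ 615.3 -111.6  240. ]
 [ 623.7 -169.9  240. ]
 [ 564.1 -177.3  240. ]
 [ 555.  -114.8  240. ]
 [ 605.6  -40.2  240. ]
 [ 613.8  -96.8  240. ]
 [ 554.2 -104.3  240. ]
 [ 546.3  -41.9  240. ]
 [ 520.4 -225.4  240. ]
 [ 493.7  -28.   240. ]]
[ 589.52154529 -143.42713493  240.        ] [579.96194183 -70.81429881 240.        ]
73.23940188648825 0.1308989118249029
```

jog_arm(
  increments="3.73 -2.77 0 0 0 0 -1; 3.73 -2.77 -0 0 0 0 -1; 3.73 -2.77 0 0 0 0 -1; 0 0 3 0 0 0 -1; 0 0 3 0 0 0 -1; 0 0 2.5 0 0 0 -1; 0 0 0 0 0 0 -1; 0 0 0 0 0 0 -1",
)

```text
clock: 2.55
eef_pos: [590.1, -145.6, 246.6]
tcp_rot: [-3.142, 0.001, 0.131]
contact_force: [0.4, -0.8, 0.5]
opening: -0.003
```

jog_arm(
  increments="0 0 0.2 0 0 0 -1; 0 0 0.2 0 0 0 -1; 0 0 0.2 0 0 0 -1; 0 0 0.1 0 0 0 -1; 0 0 0.1 0 0 0 -1; 0 0 0.1 0 0 0 -1; 0 0 0 0 0 0 -1; 0 0 0 0 0 0 -1",
)

```text
clock: 3.35
eef_pos: [590.5, -144.5, 238.1]
tcp_rot: [3.141, -0.0, 0.133]
contact_force: [-1.6, 0.2, 5.2]
opening: 0.002
```

jog_arm(
  increments="0 0 0.1 0 0 0 -1; 0 0 0 0 0 0 -1; 0 0 0 0 0 0 -1; 0 0 -1 0 0 0 -1; 0 0 -1 0 0 0 -1; 0 -3.7 0 0 0 0 -1; 0 -3.7 0 0 0 0 -1; 0 0 0 0 0 0 -1",
)

```text
clock: 4.15
eef_pos: [580.2, -68.0, 256.9]
tcp_rot: [-3.14, -0.0, 0.135]
contact_force: [-0.3, -0.9, 0.0]
opening: -0.0
```

jog_arm(
  increments="0 0 1.0 0 0 0 -1; 0 0 0.5 0 0 0 -1; 0 0 0.2 0 0 0 -1; 0 0 0.2 0 0 0 -1; 0 0 0.1 0 0 0 -1; 0 0 0.1 0 0 0 -1; 0 0 0 0 0 0 -1; 0 0 0 0 0 0 -1",
)

```text
clock: 4.95
eef_pos: [580.3, -72.1, 238.0]
tcp_rot: [3.141, -0.0, 0.132]
contact_force: [-11.2, 1.1, 24.8]
opening: 0.001
```

jog_arm(
  increments="0 0 -0.5 0 0 0 -1; 0 0 -1.5 0 0 0 -1; 0 -3.7 0 0 0 0 -1; 0 -3.7 0 0 0 0 -1; 0 0 0 0 0 0 -1; 0 0 1 0 0 0 -1; 0 0 0.3 0 0 0 -1; 0 0 0 0 0 0 -1",
)

```text
clock: 5.75
eef_pos: [570.4, 1.2, 241.3]
tcp_rot: [3.142, 0.002, 0.132]
contact_force: [0.0, -0.9, 0.7]
opening: -0.003
```

jog_arm(
  increments="0 0 0.1 0 0 0 -1; 0 0 0.1 0 0 0 -1; 0 0 0.1 0 0 0 -1; 0 0 0.1 0 0 0 -1; 0 0 0.1 0 0 0 -1; 0 0 0 0 0 0 -1; 0 0 0 0 0 0 -1; 0 0 0 0 0 0 -1",
)

```text
clock: 6.55
eef_pos: [570.9, 2.0, 238.1]
tcp_rot: [3.141, -0.001, 0.133]
contact_force: [-2.2, -1.0, 6.0]
opening: 0.0
```

jog_arm(
  increments="0 0 -1 0 0 0 -1; 0 0 -0.7 0 0 0 -1; 0 -3.7 0 0 0 0 -1; 0 -3.7 0 0 0 0 -1; 0 0 0 0 0 0 -1; 0 0 1 0 0 0 -1; 0 0 0.3 0 0 0 -1; 0 0 0 0 0 0 -1",
)

```text
clock: 7.35
eef_pos: [560.6, 74.5, 240.3]
tcp_rot: [3.141, 0.002, 0.132]
contact_force: [0.1, -0.6, 0.2]
opening: 0.004
```

jog_arm(
  increments="0 0 0.1 0 0 0 -1; 0 0 0.1 0 0 0 -1; 0 0 0.1 0 0 0 -1; 0 0 0.1 0 0 0 -1; 0 0 0 0 0 0 -1; 0 0 0 0 0 0 -1; 0 0 0 0 0 0 -1; 0 0 0 0 0 0 -1",
)

```text
clock: 8.15
eef_pos: [561.1, 75.5, 237.3]
tcp_rot: [3.142, -0.0, 0.133]
contact_force: [0.2, -0.2, 1.0]
opening: -0.0
```

jog_arm(
  increments="0 0 0.1 0 0 0 -1; 0 0 0.1 0 0 0 -1; 0 0 0 0 0 0 -1; 0 0 0 0 0 0 -1; 0 0 0 0 0 0 -1; 0 0 0 0 0 0 -1; 0 0 0 0 0 0 -1; 0 0 0 0 0 0 -1",
)

```text
clock: 8.95
eef_pos: [561.1, 75.5, 235.3]
tcp_rot: [-3.142, -0.0, 0.133]
contact_force: [0.9, -0.3, 2.2]
opening: 0.001
```

Place 4 gives (235.3 mm at only 2 N). Pressing it right in.

jog_arm(
  increments="0 0 0.1 0 0 0 -1; 0 0 0.1 0 0 0 -1; 0 0 0.1 0 0 0 -1; 0 0 0.05 0 0 0 -1; 0 0 0 0 0 0 -1; 0 0 0 0 0 0 -1; 0 0 0 0 0 0 -1; 0 0 0 0 0 0 -1",
)

```text
clock: 9.75
eef_pos: [561.1, 75.5, 231.9]
tcp_rot: [-3.142, -0.0, 0.133]
contact_force: [0.9, -0.6, 3.1]
opening: 0.004
```

jog_arm(
  increments="0 0 0 0 0 0 -1; 0 0 0 0 0 0 -1; 0 0 0 0 0 0 -1; 0 0 0 0 0 0 -1; 0 0 0 0 0 0 -1; 0 0 0 0 0 0 -1; 0 0 0 0 0 0 -1; 0 0 0 0 0 0 -1",
)

```text
clock: 10.55
eef_pos: [561.1, 75.5, 231.8]
tcp_rot: [-3.142, -0.0, 0.133]
contact_force: [0.7, 0.8, 2.9]
opening: -0.002
```

Run:
```python
from rig import r
import cv2
cv2.imwrite("pics/side1.png",r.grab_frame("side")[:,:,::-1])
```

```text
(no output)
```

View pics/side1.png

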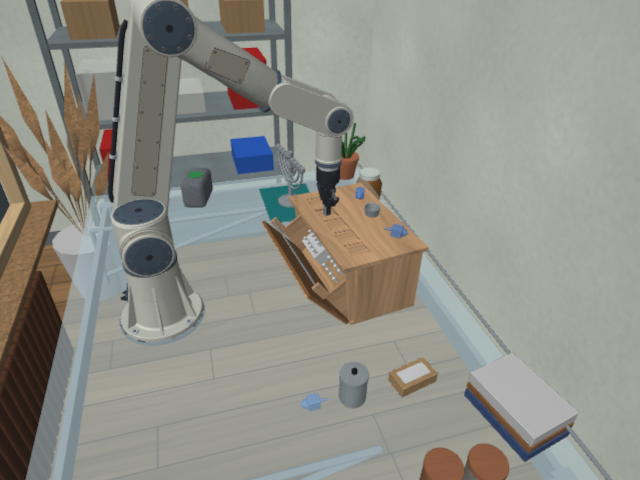

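The bin has swung out: its upper edge runs from about (265,222) to (345,320), and the finger is still on inlay 4. Now I lift the hand away.

jog_arm(
  increments="0 0 -0.5 0 0 0 -1; 0 0 -1 0 0 0 -1; 0 0 -3 0 0 0 -1; 0 0 -4 0 0 0 -1; 0 0 -4 0 0 0 -1; 0 0 0 0 0 0 -1; 0 0 0 0 0 0 -1; 0 0 0 0 0 0 -1",
)

```text
clock: 11.4
eef_pos: [560.2, 75.4, 355.8]
tcp_rot: [-3.142, 0.002, 0.133]
contact_force: [0.6, 0.7, -0.0]
opening: -0.003
```

Run:
```python
from rig import r
import cv2,numpy as np
a=r.grab_frame("side")[:,:,::-1]; b=r.grab_frame("scene")[:,:,::-1]
cv2.imwrite("pics/end.png",np.hstack([cv2.resize(a[150:420,230:470],None,fx=1.65,fy=1.65),cv2.resize(b[100:370,140:380+130],None,fx=1.0,fy=1.65)]))
print(r.sense()['contact_force'],r.sense()['eef_pos'])
```

```text
[-0.32355334 -0.43581723  0.56140656] [560.23162657  75.39310549 355.41159443]
```

View pics/end.png

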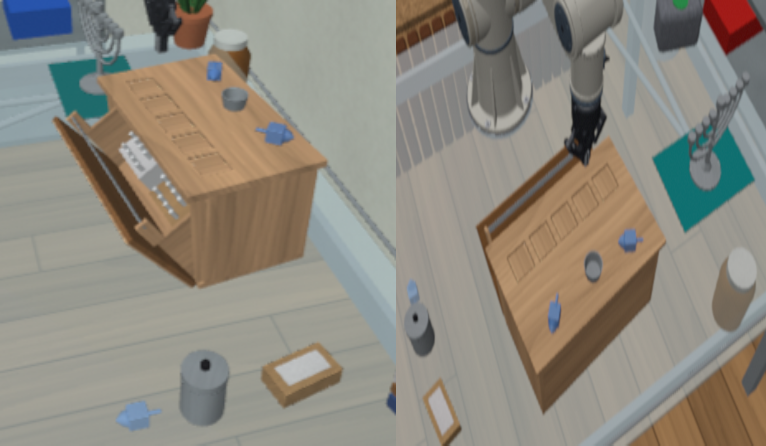

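Run:
```python
from rig import r
import cv2,numpy as np
a=r.grab_frame("side")[:,:,::-1].astype(int); b=cv2.imread("pics/side1.png").astype(int)
d=abs(a-b).max(2); print("bin region diff",(d[225:320,262:345]>40).sum(),"small things vs start",(abs(a-cv2.imread("pics/side0.png"))[350:415,300:440].max(2)>40).sum(),(abs(a-cv2.imread("pics/side0.png"))[180:240,350:415].max(2)>40).sum())
r.sign_off()
```

```text
bin region diff 0 small things vs start 0 0
the job is handed in; nothing more can be done
```

The catch was the inlay at place 4. I pressed it in, the bin swung out, and I lifted the hand clear and handed the job in at about 11.5 s of the 48 s allowed.

- **Feeling along the inlays:** With the gripper shut as a fingertip, places 1, 2 and 3 stayed at 238 mm under 5, 25 and 6 N, so they are solid. The 25 N on place 2 was more than I intended, but under the 40 N limit. Place 5 was not tried.
- **Pressing the catch:** Place 4 gave at 1–2 N, and I pressed it to 231.8 mm, about 6 mm in, at about 3 N.
- **Last checks:** Nothing in the bin region of the side view changed between the last press and hand-in, so it is out and at rest. The canister, candle box, dreidel on the shelf and the things on the top board showed no change from the first picture. I checked the menorah only by eye, and it looked to be where it stood. The hand is about 115 mm above the board with no contact force.
- **Not measured:** I did not work out the bin's angle in radians, nor how far inlay 4 had risen. Both look right in the pictures.
- **A disagreement:** The housing position from the scene and side cameras differed by about 11 mm. I used the wrist camera to place the fingertip, and it matched the inlays.

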